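# Clamp a patched frame rail in the screw press

## Robot

A 6-joint arm with a two-finger parallel gripper is mounted at the origin on the work surface. World frame = base frame: x ahead of the robot, y to its left, z up, the work surface at z = 0. Lengths are in mm, angles in rad, forces in N, time in s.
With the tool pointing down it reaches from about 350 to 975 mm from the base axis. Payload 17.4 kg.
Tool frame: the origin (TCP) lies midway between the tips of the shut fingers; the grasp point (between the pads) lies 19 mm behind it; z points along the fingers, x is the direction in which the jaws open and shut, and the axes are right-handed (so a half turn about z gives the same grasp; the last joint's range is limited). The gripper opens to 85 mm and grips with 20 to 120 N. Pads are 22 mm wide; open, the fingers measure 114 mm over their backs; the gripper's body (76 mm by 85 mm) begins 54 mm behind the grasp point. The pads swing forward as they close: fully open they stand 13 mm farther back than shut.
Start: joints at [1.169, 0.116, 1.442, -0, 1.584, -0.038], TCP at [240.192, 630.825, 231.303] pointing down, gripper open.
Joint ranges: [-2.83, 2.83], [-0.83, 2.19], [0.07, 2.5], [-1.14, 4.28], [0.01, 3], [-2.97, 2.97]. Speed limits (rad/s): [1.89, 1.89, 2.22, 3.14, 3.14, 3.14].

## Interface

Orientations are given as a rotation vector (axis times angle).
In Python, from workcell import robot, cams, job_done gives the robot as it stands.
- The arm moves only by the tool jog_arm, never from a script. Its argument "series" is a list of rows, each a list of 7 numbers: the turn, a rotation vector about the world's x, y, z in degrees, then the shift along the world's x, y, z in mm, then the opening, from -1 (shut) to 1 (fully open). A call has 1 to 5 rows; each row shifts and turns the commanded pose from where the row before left it; what a row does not reach is not made up. A row lasts 1/10 s, in which the tool goes at most 50 mm and 8.59 degrees, less where a joint would pass 70% of its speed; a pose out of reach is approached as far as the arm can. A call is refused whole if a number of a shift passes 50 or a number of a turn 8.59, either way. A call with a gripper value outside its range is refused whole. The fingers move at their own pace and stop on an object; "force" is the grip in N (left out, the last holds). Time passes only in rows, so rows that do not move let the fingers close. It gives the time, the measured TCP pose, the force and the opening at its end, in the units of the state.
- robot.read_state(): the state, without advancing time (a new reading comes with each control period).
- cams.capture(name): name is "side" or "top" or "wrist"; returns the picture (420x560x3 uint8, blue, green, red); there is no depth.
- cams.get_calibration(name): a dict with "vfov" (degrees; the focal length in pixels is half the picture's height over the tangent of half this angle, whatever the lens; pixels are square), "cx", "cy" (the principal point, pixels), "k1" (the pictures are not rectified: a ray, as slopes to the right and down, at radius r is drawn at 1 + k1 r^2 times it, then the intrinsics apply), "extrinsics" (4x4, takes a point from camera to world coordinates). Camera axes: x right, y down, z forward; pixel columns grow to the right and rows downward; lengths in mm; the calibration is good to about 2 mm. A picture is of the moment at which its call begins: read the wrist's pose just before it. get_calibration takes no time and is no camera call; for the wrist camera it gives the pose at the moment of the call.
- job_done(): hands the job in, once; it reports no verdict.
The state is a dict: "time": time; "joint_pos": joint angles; "qvel": joint speeds; "effort": joint torques, N m; "tool_pos": TCP position; "tool_rot": TCP orientation; "contact_force": force on the tool from outside, world axes, zero at the start; "ft_torque": the same for the moment, N m; "grip_width": finger opening in mm.
Only numpy, scipy, OpenCV 4.12 (cv2) and the standard library are available. Lean on these libraries where they do the work, as an engineer would, in place of code of your own. Each camera call takes 0.05 s, during which the arm holds its last target. There are 200 camera calls.

## Task

The tenon end of the wooden frame rail has just been patched and glued: lay the rail in the screw press, flat on the bed and lengthways in the middle, with its tenon up against the back stop so that the patch lies under the rubber pad. Then screw the T-handle down (clockwise from above) until the pad is squeezed firmly onto the patch, without bottoming the rubber and bruising the wood, let go, and leave the other things on the bench where they are.

Things in the scene. Friction and masses are not known exactly. Their poses are not given: they have to be found in the camera images.
- press: Two-column screw press of grey steel, fixed. Origin on the bench under the screw axis; x points from its open front to the back (work slides in along +x), z up. Bed plate from x = -230 to +80 mm, y = +-102 mm, its top 22 mm above the bench. 22 mm columns at y = +-88 mm, x = 0. Crosshead 46 mm (x) by 220 mm (y), 140 to 178 mm above the bench; nuts on it reach 190 mm.
- stop_face (a point): Centre of the front face of the steel back stop on the bed (70 mm wide, 22 mm tall): 55 mm behind the screw axis, 11 mm above the bed. Axes as press.
- bed_centre (a point): Point on the bed's top (22 mm above the bench) on the screw axis: the place for the middle of the patch. Axes as press.
- pad: Black rubber pad 62 x 62 mm, 12 mm thick, under the steel platen that the screw lowers; origin at the centre of its underside. It yields like a spring, 10 N per mm, up to 6 mm; then it is bottomed and the load rises steeply. At the start it hangs 9 to 15 mm higher than the top of the rail when that lies on the bed.
- t_centre (a point): Centre of the T-handle's bar, on the screw axis, 240 to 246 mm above the bench at the start, sinking as it is screwed down. x lies along the bar, z up. Bar: 12 mm steel rod with 21 mm balls centred 75 mm out at either end. Hub 28 mm wide, to 18 mm above the bar's axis. Free bar for gripping: 16 to 63 mm from the centre on each side.
- t_end_a (a point): Point on the bar's axis 52 mm from the centre, towards the bar's +x end.
- t_end_b (a point): Point on the bar's axis 52 mm from the centre, towards the bar's -x end.
- tscrew (a joint): Angle of the T-handle, rad; grows as it turns clockwise seen from above, which lowers pad, platen and handle together by 20 mm a turn (3.18 mm a rad). Starts at 3.0 to 4.7. The pad touches a rail lying on the bed at 7.54 rad and is bottomed at 9.42 rad. Friction 0.3 N m, in all 0.5 N m with the pad squeezed; it stays where it is left.
- rail_mid (a point): Middle of the frame rail's main part, half-way up: a loose brown wooden bar 190 mm long (x), 42 mm wide (y), 34 mm tall (above 24 mm height 34 mm wide, rebate on the -y side), 0.2 kg. At its +x end a tenon 22 mm long, 16 mm wide: the tenon's tip is 117 mm from this point, the plain end 95 mm. x runs to the tenon, z up; it lies flat on the bench.
- rail_patch (a point): Middle of the let-in patch of paler wood (46 mm long) on the rail's top face, 62 mm from rail_mid towards the tenon, 55 mm from the tenon's tip, 34 mm above the rail's underside.
- pail: Bystander: white plastic pail with wire bail, 104 mm wide, 95 mm tall; origin under its centre.
- jar: Bystander: amber glass jar, 60 mm wide, 85 mm tall; origin under its centre.
- brush: Bystander: wooden-handled brush lying on the bench.
- driver: Bystander: screwdriver lying on the bench.
- block: Bystander: plain pale wood block 160 x 65 x 50 mm, without tenon; origin under its centre.
- cup: Bystander: white ceramic mug, 72 mm wide, 85 mm tall; origin under its centre.
- mallet: Bystander: wooden mallet lying on its side, 250 mm long, head 64 mm thick.
Not all that is in view belongs to the job. Leave any red or turquoise look-alike of the part that bears rail_mid alone.

How it is judged (in metres and radians):
On the way:
1. the rail lies flat on the bed, lengthways in the middle, its tenon against the back stop and the patch under the pad (x of rail_patch in the frame of press between -0.006 and 0.006 m and y of rail_patch in the frame of press between -0.012 and 0.012 m and angle between the x axis of rail_mid and the x axis of press, either way round below 0.12 rad and height (world z) of rail_mid below 0.042 m), for 0.2 s.
At the end, for the whole second after the job is handed in: The rail lies flat on the bed with the middle of its patch within 6 mm of the screw axis lengthways (tenon against the stop) and 12 mm sideways, within 0.12 rad of straight; the pad presses on it with more than 15 N (squeezed at least 1.5 mm) and the screw is at rest (all of step 1 and contact force between pad and rail above 15 N and velocity of joint tscrew between -0.05 and 0.05 rad/s); the robot touches nothing.
It fails at once if the pad is bottomed and presses on anything with more than 90 N (contact force between pad and anything else above 90 N).
It fails at once if a bystander is moved more than 40 mm (distance of any of pail, jar, brush, driver, block, cup, mallet from where it was at the start of the episode above 0.04 m).
It also fails if it takes over 72 s, if anything falls off the work surface, if the arm or the gripper's body presses on something with over 40 N, if the wrist force passes 120 N, or if a joint passes its speed limit or range.

## Working session

There is one attempt and no reset: what is moved stays moved. The work goes in short steps, Python scripts to look and compute and a tool call to move; the robot and the scene stay as the last step left them, time stands still between calls to the robot, and variables do not carry over. Pictures are saved under pics/ and viewed, on a budget of 10 in all, crops included, one or two more only if the job needs it, and the job is handed in when it is done.

Besides the shell and the picture viewer there is one more tool, called after "Call:" as name(argument=value, ...) on one line, values as JSON. jog_arm: Moves the arm, as the interface text tells. Its arguments: {"type":"object","properties":{"series":{"type":"array","items":{"type":"array","items":{"type":"number"}}},"force":{"type":"number"}},"required":["series"]}

```bash
mkdir -p pics; ls; cat > h.py <<'E'
import numpy as np, cv2
from workcell import robot, cams, job_done
def ray(c,u,v):
    f=210/np.tan(np.radians(c['vfov'])/2)
    d=np.array([(u-c['cx'])/f,(v-c['cy'])/f]); p=d.copy()
    for _ in range(30): p=d/(1+c['k1']*(p@p))
    E=np.array(c['extrinsics']); return E[:3,3],E[:3,:3]@np.r_[p,1]
def onz(c,u,v,z):
    o,d=ray(c,u,v); return o+d*(z-o[2])/d[2]
def pix(c,P):
    f=210/np.tan(np.radians(c['vfov'])/2)
    E=np.array(c['extrinsics']); q=E[:3,:3].T@(np.array(P,float)-E[:3,3]); s=q[:2]/q[2]
    s=s*(1+c['k1']*(s@s)); return s*f+[c['cx'],c['cy']]
E
python3 - <<'E'
from h import *
a=cams.capture('top');b=cams.capture('side')
cv2.imwrite('pics/top.png',a);cv2.imwrite('pics/side.png',b)
for n in('top','side'):
    c=cams.get_calibration(n);print(c)
print(robot.read_state())
E
```

```text
pics
{'vfov': 52.30278155304595, 'cx': 274.27326713115554, 'cy': 209.49050983783752, 'k1': -0.11092618838427529, 'extrinsics': array([[ 2.27464808e-03, -9.89299767e-01,  1.45879390e-01,
         2.77568738e+02],
       [-9.99992361e-01, -1.78659027e-03,  3.47655254e-03,
         7.03665712e+01],
       [-3.17872592e-03, -1.45886184e-01, -9.89296274e-01,
         1.65388292e+03],
       [ 0.00000000e+00,  0.00000000e+00,  0.00000000e+00,
         1.00000000e+00]])}
{'vfov': 56.86765238841037, 'cx': 279.07185504754676, 'cy': 208.28008058812495, 'k1': 0.012788424748473392, 'extrinsics': array([[ 9.67172036e-01, -1.79213001e-01,  1.80169233e-01,
         2.61550853e+02],
       [-2.54084793e-01, -6.69755156e-01,  6.97759951e-01,
        -6.96255036e+02],
       [-4.37838165e-03, -7.20632175e-01, -6.93303756e-01,
         9.49891450e+02],
       [ 0.00000000e+00,  0.00000000e+00,  0.00000000e+00,
         1.00000000e+00]])}
{'time': 0.1, 'joint_pos': array([ 1.16920501e+00,  1.16458169e-01,  1.44219231e+00, -1.81808742e-05,
        1.58400633e+00, -3.77944266e-02]), 'qvel': array([-0.00015263, -0.00024558, -0.0021141 , -0.0008228 ,  0.00163703,
        0.00020677]), 'effort': array([ 1.54428883e-03, -7.33655977e+01, -6.33791399e+01, -6.60015394e-05,
        5.31289159e-03,  1.81718150e-05]), 'tool_pos': array([240.12574847, 630.66381763, 230.62622917]), 'tool_rot': array([ 2.58616204e+00,  1.78260717e+00, -1.39559183e-03]), 'contact_force': array([ 0.54590436,  1.16785681, -0.51308146]), 'ft_torque': array([-0.00453884,  0.03952742,  0.02091091]), 'grip_width': 85.37026866087187}
```

View pics/top.png

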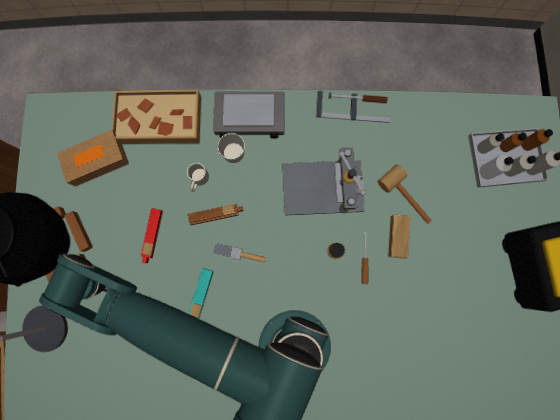

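View pics/side.png

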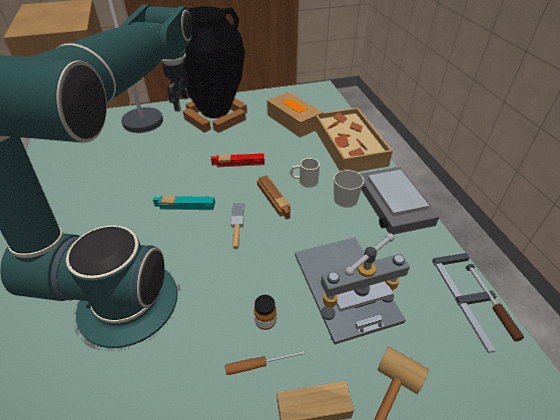

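The top view shows three possible rails. The brown one is at (215,214), with its tenon near (241,209). The red look-alike is at (151,236) and the turquoise one at (202,293). The pale block at (400,236) has no tenon. I choose the brown one. The press is at about (325,187) with its open front to the left (+y world), the handle is at about (350,175), and the stop is at the right. Next is a close crop.

```bash
python3 - <<'E'
from h import *
a=cv2.imread('pics/top.png')[140:235,180:380]
cv2.imwrite('pics/c1.png',cv2.resize(a,None,fx=4,fy=4,interpolation=cv2.INTER_CUBIC))
b=cv2.imread('pics/side.png')
l=b[165:225,245:300]; r=b[225:345,285:415]
l=cv2.resize(l,None,fx=4,fy=4,interpolation=cv2.INTER_CUBIC);r=cv2.resize(r,None,fx=4,fy=4,interpolation=cv2.INTER_CUBIC)
o=np.zeros((480,740,3),np.uint8);o[:240,:220]=l;o[:,220:]=r;cv2.imwrite('pics/c2.png',o)
E
```

```text
(no output)
```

View pics/c1.png

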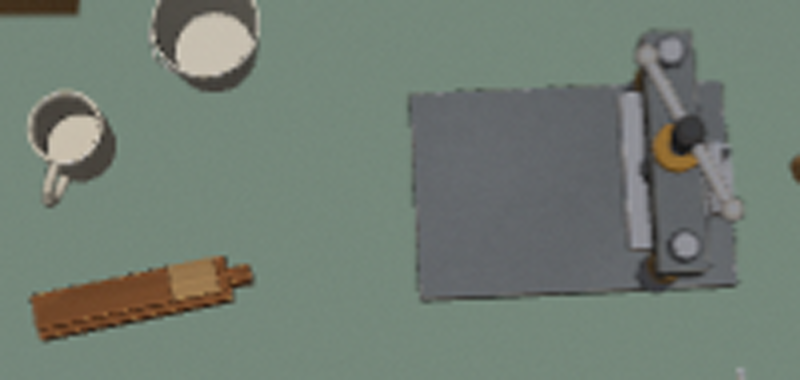

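View pics/c2.png

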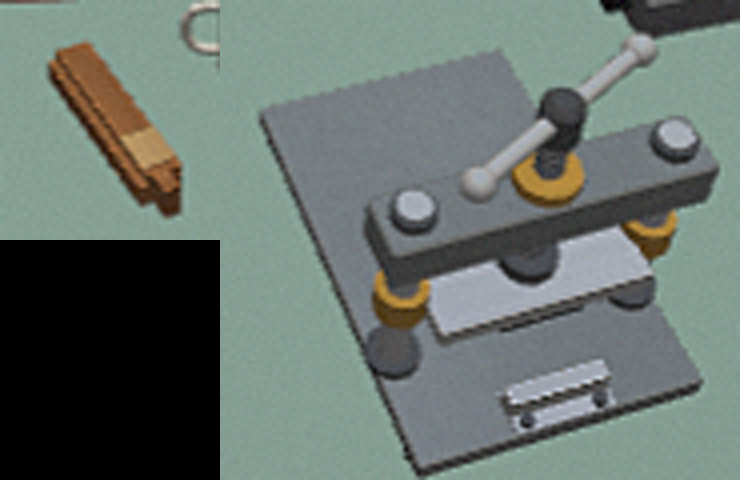

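The crops confirm the brown rail, with its paler patch at the tenon end, the tenon to the right and the rebate on the near side. They also show the press bed corners at crop pixels (410,94), (421,300), (722,84) and (737,286), and the handle balls at (648,56) and (733,210).

```bash
python3 - <<'E'
from h import *
c=cams.get_calibration('top'); s=cams.get_calibration('side')
T=lambda x,y,z:onz(c,(x+.5)/4-.5+180,(y+.5)/4-.5+140,z)
S=lambda x,y,z:onz(s,(x-220+.5)/4-.5+285,(y+.5)/4-.5+225,z)
B=[T(*p,22) for p in((410,94),(421,300),(737,286),(722,84))]
print('bed top',np.round(B,0)[:,:2], [np.linalg.norm(B[i]-B[(i+1)%4]).round(0) for i in range(4)])
BS=[S(*p,22) for p in((262,110),(500,50),(702,382),(418,470))]
print('bed side',np.round(BS,0)[:,:2],[np.linalg.norm(BS[i]-BS[(i+1)%4]).round(0) for i in range(4)])
for nm,F in(('t',[(648,56),(733,210)]),):
    H=np.array([T(*p,243) for p in F]);print('balls',H.round(0),H.mean(0).round(0),np.linalg.norm(H[0]-H[1]))
H=np.array([S(*p,243) for p in((478,183),(640,47))]);print('balls s',H.round(0),H.mean(0).round(0),np.linalg.norm(H[0]-H[1]))
p0,p1=T(32,298,34),T(222,257,34);d=(p1-p0);L=np.linalg.norm(d);d/=L
yax=np.cross([0,0,1],d)
print('rail',L,d,np.degrees(np.arctan2(d[1],d[0])),'mid',(p0+p1)/2-21*yax)
m=np.array([T(x,y,34) for x,y in((175,268),(215,260),(172,300),(218,292))]);print('patch',m.mean(0))
def wp(f): # side crop left
    return 0
p0,p1=[onz(s,(x+.5)/4-.5+245,(y+.5)/4-.5+165,34) for x,y in((88,43),(180,160))]
d=(p1-p0);L=np.linalg.norm(d);d/=L;print('side rail',L,np.degrees(np.arctan2(d[1],d[0])),(p0+p1)/2-21*np.cross([0,0,1],d))
for n,px in(('jar',(336,250)),('cup',(197,174)),('pail',(231,147)),('brush',(240,254)),('mallet',(393,179)),('bricks',(157,117))):
    print(n,onz(c,*px,40 if n in('jar','cup','pail','mallet') else 10).round(0))
E
```

```text
bed top [[ 702.   46.]
 [ 498.   35.]
 [ 512. -271.]
 [ 714. -262.]] [np.float64(204.0), np.float64(306.0), np.float64(201.0), np.float64(308.0)]
bed side [[ 501.   36.]
 [ 702.   46.]
 [ 716. -261.]
 [ 513. -272.]] [np.float64(202.0), np.float64(308.0), np.float64(204.0), np.float64(308.0)]
balls [[ 679. -154.  243.]
 [ 545. -223.  243.]] [ 612. -189.  243.] 150.25639138283472
balls s [[ 546. -220.  243.]
 [ 681. -150.  243.]] [ 613. -185.  243.] 151.5781586287088
rail 186.86384970882153 [ 0.21476158 -0.97666651  0.        ] -77.59845969332514 mid [497.38653135 313.20759031  34.        ]
patch [515.615244   252.06234761  34.        ]
side rail 179.76295302917939 -77.29420083470433 [498.9784282 316.7394259  34.       ]
jar [ 361. -157.   40.]
cup [654. 376.  40.]
pail [762. 246.  40.]
brush [347. 207.  10.]
mallet [ 636. -385.   40.]
bricks [900. 555.  10.]
```

The two views agree: press yaw is about -87.3°, the screw axis is at about (611,-188), and rail_mid is at about (498,314) with yaw -77.5°. Bar direction of about 27° gives tscrew ≈ 4.3. I'll move above the rail's rear half and look with the wrist camera.

Call:
jog_arm(series=[[0, 0, -8.1, 36, -40, 0, 1], [0, 0, -8.1, 36, -40, 0, 1], [0, 0, -8.1, 36, -40, 0, 1], [0, 0, -8.1, 36, -40, 0, 1], [0, 0, -8.1, 36, -40, 0, 1]])

```text
time: 0.6
tool_pos: [408.3, 443.3, 231.1]
tool_rot: [3.046, 0.769, -0.0]
contact_force: [0.7, 0.6, -0.5]
grip_width: 85.4
```

Call:
jog_arm(series=[[0, 0, -8.1, 35, -39, -20, 1], [0, 0, -8.1, 35, -39, -20, 1], [0, 0, 0, 0, 0, 0, 1], [0, 0, 0, 0, 0, 0, 1]])

```text
time: 1.0
tool_pos: [470.2, 374.6, 195.0]
tool_rot: [3.123, 0.339, -0.002]
contact_force: [-0.2, -0.5, 0.4]
grip_width: 85.4
```

```bash
python3 - <<'E'
from h import *
s=robot.read_state();print(s['tool_pos'],s['tool_rot'],s['time'],s['joint_pos'])
c=cams.get_calibration('wrist');a=cams.capture('wrist');cv2.imwrite('pics/w1.png',a)
np.save('w1.npy',c,allow_pickle=True)
E
```

```text
[470.23564459 374.58606024 194.99979177] [ 3.12280449e+00  3.38727784e-01 -1.74305146e-03] 1.0 [ 6.30161180e-01 -3.14247599e-02  1.65233987e+00  1.45715201e-04
  1.52187422e+00  4.14060615e-01]
```

View pics/w1.png

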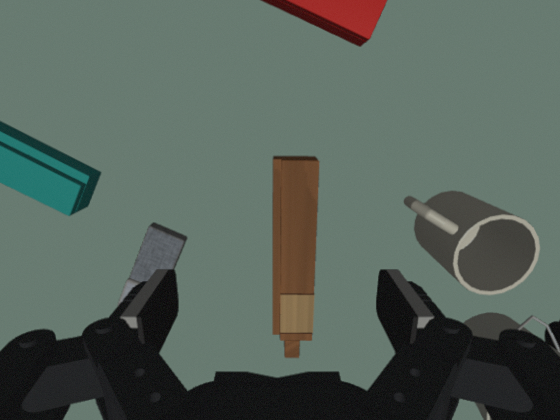

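The wrist view shows the brown rail between the open fingers. The plain end is at (275–319,158), the patch at (280–312, 294–333) and the tenon at (292,350).

```bash
python3 - <<'E'
from h import *
c=np.load('w1.npy',allow_pickle=True).item()
P=lambda u,v:onz(c,u,v,34)
p0,p1=P(319,160),P(312,334);d=p1-p0;L=np.linalg.norm(d);d/=L;y=np.cross([0,0,1],d)
mid=(p0+p1)/2-21*y
print(L,np.degrees(np.arctan2(d[1],d[0])),mid)
pc=np.mean([P(*q) for q in((281,294),(312,294),(312,333),(280,333))],0);print('patch',pc,'len',np.linalg.norm(P(312,294)-P(312,333)),'wid',np.linalg.norm(P(281,294)-P(312,294)))
for k in(-40,-35):print('grasp',k,mid+k*d)
E
```

```text
181.9388159091579 -77.94252176960228 [498.77551895 318.07108857  34.        ]
patch [516.5866539  253.62837063  34.        ] len 46.14024497295361 wid 31.21295275018806
grasp -40 [490.41980501 357.18862996  34.        ]
grasp -35 [491.46426925 352.29893728  34.        ]
```

Call:
jog_arm(series=[[0, 0, 0, 10, -10, -30, 1], [0, 0, 0, 10, -10, -40, 1], [0, 0, 0, 0, 0, -40, 1], [0, 0, 0, 0, 0, -30, 1], [0, 0, 0, 0, 0, 0, 1]])

```text
time: 1.55
tool_pos: [487.5, 355.5, 51.9]
tool_rot: [3.12, 0.344, -0.008]
contact_force: [-0.3, 0.1, -0.6]
grip_width: 85.6
```

Call:
jog_arm(series=[[0, 0, 0, 1, -1, -20, 1], [0, 0, 0, 1, 0, -20, 1], [0, 0, 0, 0, 0, -9, 1], [0, 0, 0, 0, 0, 0, 1]])

```text
time: 1.95
tool_pos: [491.6, 355.1, 7.1]
tool_rot: [3.123, 0.343, -0.0]
contact_force: [-0.3, 0.3, 0.7]
grip_width: 85.5
```

Call:
jog_arm(series=[[0, 0, 0, 0, 0, -6, 1], [0, 0, 0, 0, 0, 0, -1], [0, 0, 0, 0, 0, 0, -1], [0, 0, 0, 0, 0, 0, -1], [0, 0, 0, 0, 0, 0, -1]], force=60)

```text
time: 2.45
tool_pos: [492.3, 354.7, 1.5]
tool_rot: [-3.122, -0.341, -0.002]
contact_force: [0.1, 0.4, 5.2]
grip_width: 41.0
```

Call:
jog_arm(series=[[0, 0, 0, 0, 0, 0, -1], [0, 0, 0, 0, 0, 0, -1], [0, 0, 0, 0, 0, 0, -1], [0, 0, 0, 0, 0, 0, -1], [0, 0, 0, 0, 0, 0, -1]])

```text
time: 2.95
tool_pos: [492.3, 354.7, 1.5]
tool_rot: [-3.123, -0.341, -0.002]
contact_force: [0.3, 0.5, 6.9]
grip_width: 41.2
```

Call:
jog_arm(series=[[0, 0, 0, 0, 0, 20, -1], [0, 0, 0, 0, -5, 25, -1], [0, 0, -1, 11, -30, 25, -1], [0, 0, -1, 13, -35, 0, -1], [0, 0, -1, 13, -35, 0, -1]])

```text
time: 3.45
tool_pos: [529.2, 248.6, 71.5]
tool_rot: [-3.13, -0.259, -0.002]
contact_force: [0.8, 1.4, -2.2]
grip_width: 40.8
```

Call:
jog_arm(series=[[0, 0, -1, 13, -35, 0, -1], [0, 0, -1, 13, -35, 0, -1], [0, 0, -1, 13, -35, 0, -1], [0, 0, -1, 13, -35, 0, -1], [0, 0, 0, 0, 0, 0, -1]])

```text
time: 3.95
tool_pos: [581.7, 106.0, 70.5]
tool_rot: [3.137, 0.144, -0.0]
contact_force: [-0.3, 0.3, -2.0]
grip_width: 40.7
```

Call:
jog_arm(series=[[0, 0, -1, 7, -28, 0, -1], [0, 0, -1, 7, -28, 0, -1], [0, 0, -0.5, 5, -21, 0, -1], [0, 0, 0, 0, 0, 0, -1], [0, 0, 0, 0, 0, 0, -1]])

```text
time: 4.45
tool_pos: [599.6, 32.7, 70.5]
tool_rot: [-3.14, -0.08, 0.001]
contact_force: [0.6, 0.2, -1.7]
grip_width: 41.3
```

```bash
python3 - <<'E'
from h import *
s=robot.read_state();print(s['tool_pos'],s['tool_rot'],s['time'],np.degrees(2*np.arctan2(s['tool_rot'][1],s['tool_rot'][0])))
c=cams.get_calibration('wrist');a=cams.capture('wrist');b=cams.capture('side');t=cams.capture('top')
np.save('w2.npy',c,allow_pickle=True);cv2.imwrite('pics/w2.png',a)
l=cv2.resize(b[215:345,265:415],None,fx=2.6,fy=2.6,interpolation=cv2.INTER_CUBIC)
o=np.zeros((420,560+390,3),np.uint8);o[:,:560]=a;o[:338,560:]=l
cv2.imwrite('pics/c3.png',cv2.resize(o,(800,354)))
cv2.imwrite('pics/side2.png',b);cv2.imwrite('pics/top2.png',t)
E
```

```text
[599.63883482  32.6731099   70.46396319] [-3.14025246e+00 -8.03180832e-02  6.85110322e-04] 4.45 -357.06973617509624
```

View pics/c3.png

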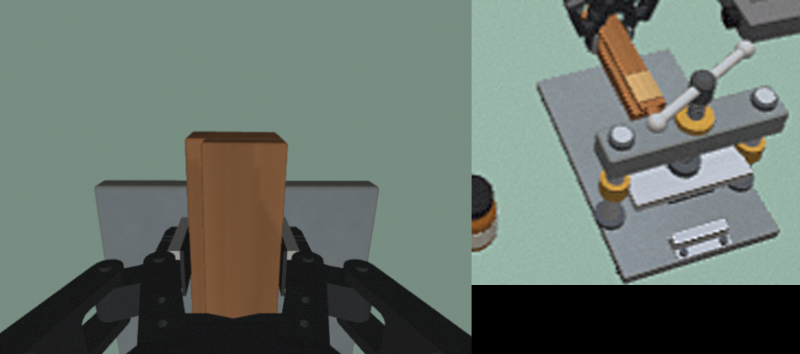

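Call:
jog_arm(series=[[0, 0, 0, 0, 0, -20, -1], [0, 0, 0, 0, 0, -15, -1], [0, 0, 0, 0, 0, -8, -1], [0, 0, 0, 0, 0, 0, -1], [0, 0, 0, 0, 0, 0, -1]])

```text
time: 5.1
tool_pos: [600.0, 32.6, 27.9]
tool_rot: [-3.141, -0.081, -0.0]
contact_force: [-0.1, -0.6, -1.5]
grip_width: 41.2
```

Call:
jog_arm(series=[[0, 0, 0, 1, -20, 0, -1], [0, 0, 0, 1.2, -25, 0, -1], [0, 0, 0, 1.2, -25, 0, -1], [0, 0, 0, 1, -20, 0, -1], [0, 0, 0, 0, 0, 0, -1]])

```text
time: 5.6
tool_pos: [604.7, -59.5, 28.6]
tool_rot: [3.14, 0.078, 0.002]
contact_force: [0.1, 0.2, -1.7]
grip_width: 41.2
```

Call:
jog_arm(series=[[0, 0, 0, 0.5, -10, -1, -1], [0, 0, 0, 0.5, -9, -1, -1], [0, 0, 0, 0, 0, -1, -1], [0, 0, 0, 0, 0, -1, -1], [0, 0, 0, 0, 0, 0, -1]])

```text
time: 6.1
tool_pos: [605.3, -76.2, 23.6]
tool_rot: [3.14, 0.082, -0.0]
contact_force: [-1.1, -0.5, -1.5]
grip_width: 41.1
```

Call:
jog_arm(series=[[0, 0, 0, 0.1, -2, 0, -1], [0, 0, 0, 0.1, -2, 0, -1], [0, 0, 0, 0, 0, 0, -1]])

```text
time: 6.4
tool_pos: [605.4, -80.7, 23.7]
tool_rot: [3.14, 0.081, 0.0]
contact_force: [-0.1, 0.0, -2.4]
grip_width: 41.2
```

Call:
jog_arm(series=[[0, 0, 0, 0, -2, -0.5, -1], [0, 0, 0, 0, -1, -0.5, -1], [0, 0, 0, 0, 0, 0, -1]])

```text
time: 6.7
tool_pos: [605.9, -83.5, 23.5]
tool_rot: [-3.14, -0.081, -0.002]
contact_force: [-0.6, 3.1, 5.6]
grip_width: 40.8
```

Call:
jog_arm(series=[[0, 0, 0, 0, -1.5, 0, -1], [0, 0, 0, 0, 0, 0, -1]])

```text
time: 6.9
tool_pos: [605.9, -84.6, 23.5]
tool_rot: [-3.14, -0.081, -0.002]
contact_force: [-0.0, 5.9, 6.9]
grip_width: 40.6
```

Call:
jog_arm(series=[[0, 0, 0, 0, -1.5, 0.2, -1], [0, 0, 0, 0, 0, 0, -1]])

```text
time: 7.1
tool_pos: [605.9, -84.7, 23.5]
tool_rot: [-3.137, -0.082, -0.002]
contact_force: [0.0, 17.6, 6.9]
grip_width: 40.8
```

Call:
jog_arm(series=[[0, 0, 0, 0, -1.5, 0, -1], [0, 0, 0, 0, 0, 0, -1]])

```text
time: 7.3
tool_pos: [605.9, -84.7, 23.5]
tool_rot: [-3.135, -0.082, -0.001]
contact_force: [-0.8, 32.0, 8.6]
grip_width: 40.7
```

Call:
jog_arm(series=[[0, 0, 0, 0, 2.5, 0, -1], [0, 0, 0, 0, 0, 0, 1], [0, 0, 0, 0, 0, 0, 1], [0, 0, 0, 0, 0, 0, 1], [0, 0, 0, 0, 0, 0, 1]])

```text
time: 7.8
tool_pos: [605.4, -85.8, 22.8]
tool_rot: [3.14, 0.081, -0.0]
contact_force: [-0.0, -0.1, 1.2]
grip_width: 85.2
```

Call:
jog_arm(series=[[0, 0, 0, 0, 0, 20, 1], [0, 0, 0, 0, 0, 30, 1], [0, 0, 0, -1, 20, 35, 1], [0, 0, 0, -2, 30, 40, 1], [0, 0, 0, 0, 10, 40, 1]])

```text
time: 8.3
tool_pos: [601.9, -24.0, 189.3]
tool_rot: [-3.14, -0.082, 0.0]
contact_force: [1.0, -1.6, -0.3]
grip_width: 85.5
```

Call:
jog_arm(series=[[0, 0, 8, 0, 0, 40, 1], [0, 0, 8, 0, 0, 40, 1], [0, 0, 8, 0, 0, 30, 1], [0, 0, 8, 0, 0, 0, 1], [0, 0, 8, 0, 0, 0, 1]])

```text
time: 8.8
tool_pos: [602.7, -25.8, 299.0]
tool_rot: [2.919, 1.158, 0.002]
contact_force: [0.5, -0.4, -0.2]
grip_width: 85.6
```

```bash
python3 - <<'E'
from h import *
s=robot.read_state();print(s['tool_pos'],s['tool_rot'],s['time'],s['joint_pos'])
b=cams.capture('side');t=cams.capture('top')
cv2.imwrite('pics/side3.png',b);cv2.imwrite('pics/top3.png',t)
l=cv2.resize(b[215:345,265:415],None,fx=2.6,fy=2.6,interpolation=cv2.INTER_CUBIC)
r=cv2.resize(t[135:225,270:380],None,fx=3.6,fy=3.6,interpolation=cv2.INTER_CUBIC)
o=np.zeros((338,390+396,3),np.uint8);o[:338,:390]=l;o[:324,390:]=r
cv2.imwrite('pics/c4.png',o)
E
```

```text
[602.66435056 -25.76424516 298.99766943] [2.91945440e+00 1.15801329e+00 2.46658928e-03] 8.8 [-8.49785646e-02 -5.09435351e-02  1.50405655e+00 -6.72080786e-05
  1.68669116e+00 -8.40223555e-01]
```

View pics/c4.png

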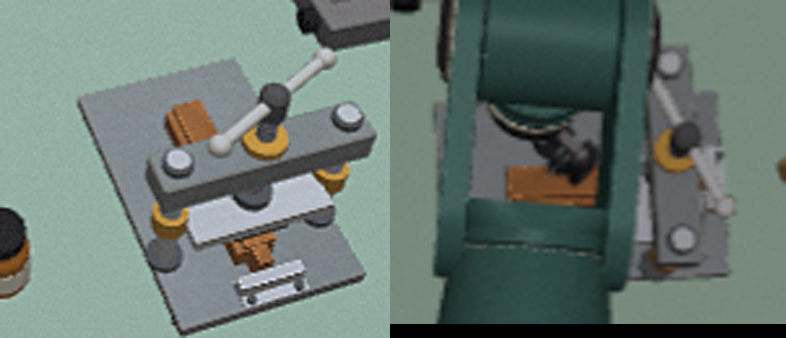

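```bash
python3 - <<'E'
from h import *
c=cams.get_calibration('top');s=cams.get_calibration('side')
px=np.array([.047,-.999]);py=np.array([.999,.047])
def rep(n,P): d=P[:2]-[611,-188];print(n,P.round(0),'press',(d@px).round(1),(d@py).round(1))
T=lambda x,y,z:onz(c,(x-390+.5)/3.6-.5+270,(y+.5)/3.6-.5+135,z)
S=lambda x,y,z:onz(s,(x+.5)/2.6-.5+265,(y+.5)/2.6-.5+215,z)
rep('end L top',T(508,168,56));rep('end R',T(510,202,56))
rep('end side',S(200,100,56));rep('end side near',S(168,106,56))
rep('stop top L',S(237,283,44));rep('stop top R',S(302,263,44))
rep('tenon tip',S(268,262,46))
rep('ball1',S(219,146,243));rep('ball2',S(326,58,243))
rep('nut',S(178,160,190));rep('nut',S(348,115,190))
# triangulate balls for height
for a,b in(((657,88),(326,58)),((726,206),(219,146))):
    o1,d1=ray(c,(a[0]-390+.5)/3.6-.5+270,(a[1]+.5)/3.6-.5+135);o2,d2=ray(s,(b[0]+.5)/2.6-.5+265,(b[1]+.5)/2.6-.5+215)
    k=np.linalg.lstsq(np.c_[d1,-d2],o2-o1,rcond=None)[0];print('tri',((o1+k[0]*d1+o2+k[1]*d2)/2).round(1))
E
```

```text
end L top [622. -31.  56.] press -156.1 18.5
end R [585. -33.  56.] press -156.1 -18.3
end side [624. -30.  56.] press -157.2 20.6
end side near [586. -29.  56.] press -160.1 -17.6
stop top L [ 579. -248.   44.] press 58.9 -34.8
stop top R [ 651. -244.   44.] press 58.3 36.9
tenon tip [ 617. -236.   46.] press 48.1 4.1
ball1 [ 545. -222.  243.] press 30.5 -67.1
ball2 [ 681. -152.  243.] press -32.5 71.3
nut [ 524. -191.  190.] press -0.9 -86.8
nut [ 699. -183.  190.] press -0.5 88.4
tri [ 664.  -161.9  256.5]
tri [ 545.3 -222.9  244.8]
```

Rail checks: the plain end is at press x ≈ -157 (expected -157) and centred within 2 mm, and the nuts confirm the axis at (611.5,-187.5). Next I'll go above the hub with the jaws across the bar.

Call:
jog_arm(series=[[0, 0, 8.2, 1, -18, 0, 1], [0, 0, 8.2, 1, -18, 0, 1], [0, 0, 8.2, 1, -18, 0, 1], [0, 0, 8.2, 1, -18, 0, 1], [0, 0, 8.2, 1, -18, 0, 1]])

```text
time: 9.4
tool_pos: [607.4, -116.4, 297.5]
tool_rot: [-2.334, -2.102, 0.0]
contact_force: [0.2, 0.2, 1.1]
grip_width: 85.9
```

Call:
jog_arm(series=[[0, 0, 8.2, 1, -18, 0, 1], [0, 0, 8.2, 1, -18, 0, 1], [0, 0, 8.2, 1, -18, 0, 1], [0, 0, 8.2, 1, -18, 0, 1], [0, 0, 0, 0, 0, 0, 1]])

```text
time: 9.9
tool_pos: [611.3, -189.3, 297.1]
tool_rot: [-1.649, -2.673, 0.001]
contact_force: [0.1, 0.6, -0.0]
grip_width: 85.5
```

```bash
python3 - <<'E'
from h import *
s=robot.read_state();print(s['tool_pos'],s['tool_rot'],s['time'],s['joint_pos'],np.degrees(2*np.arctan2(s['tool_rot'][1],s['tool_rot'][0])))
c=cams.get_calibration('wrist');a=cams.capture('wrist');cv2.imwrite('pics/w3.png',a)
np.save('w3.npy',c,allow_pickle=True)
for p in((611.5,-187.5,261),(611.5+75*.889,-187.5+75*.457,243),(611.5-75*.889,-187.5-75*.457,243)): print(pix(c,p))
E
```

```text
[ 611.26998059 -189.33669677  297.1492572 ] [-1.64915330e+00 -2.67304562e+00  8.95696296e-04] 9.9 [-3.40049881e-01  3.07446567e-02  1.42592877e+00 -4.01376278e-04
  1.68577464e+00 -2.37609957e+00] -243.34557439889508
[281.39843885 246.98787286]
[281.81302395 338.71342549]
[279.97875883 109.26873086]
```

View pics/w3.png

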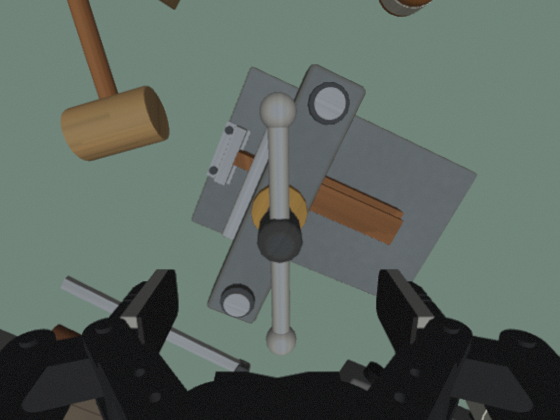

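The wrist view shows the hub at (280,239) midway between the fingers, the bar vertical from (278,111) to (281,341), and the tenon at the stop near (240,158). Now lower and grip the hub.

Call:
jog_arm(series=[[0, 0, 0, 0, 1.5, -25, 1], [0, 0, 0, 0, 0, -25, 1], [0, 0, 0, 0, 0, -18, 1], [0, 0, 0, 0, 0, 0, 1]])

```text
time: 10.35
tool_pos: [610.7, -185.3, 227.0]
tool_rot: [-1.649, -2.669, 0.001]
contact_force: [-0.4, 0.8, -0.1]
grip_width: 86.0
```

Call:
jog_arm(series=[[0, 0, 0, 0, 0, 0, -1], [0, 0, 0, 0, 0, 0, -1], [0, 0, 0, 0, 0, 0, -1], [0, 0, 0, 0, 0, 0, -1], [0, 0, 0, 0, 0, 0, -1]], force=70)

```text
time: 10.85
tool_pos: [612.1, -187.1, 231.2]
tool_rot: [1.646, 2.671, -0.001]
contact_force: [5.3, -7.4, 4.2]
grip_width: 24.8
```

Call:
jog_arm(series=[[0, 0, -8.5, 0, 0, -0.5, -1], [0, 0, -8.5, 0, 0, -0.5, -1], [0, 0, -8.5, 0, 0, -0.5, -1], [0, 0, -8.5, 0, 0, -0.5, -1], [0, 0, -8.5, 0, 0, -0.5, -1]])

```text
time: 11.35
tool_pos: [612.1, -186.7, 228.8]
tool_rot: [2.508, 1.886, 0.002]
contact_force: [3.0, -3.0, 6.0]
grip_width: 25.3
```

```bash
cat > st.py <<'E'
from h import *
s=robot.read_state();r=s['tool_rot'];print(s['tool_pos'].round(1),'t',s['time'],'q6',s['joint_pos'][5].round(3),'ang',np.degrees(2*np.arctan2(r[1],r[0]))%360,'F',s['contact_force'].round(1),'M',s['ft_torque'].round(2),'w',s['grip_width'])
E
python3 st.py
```

```text
[ 612.1 -186.7  228.8] t 11.35 q6 -1.625 ang 73.8890287292259 F [ 3. -3.  6.] M [-0.64 -0.55  0.23] w 25.258057862528357
```

Call:
jog_arm(series=[[0, 0, -8.5, 0, 0, -0.5, -1], [0, 0, -8.5, 0, 0, -0.5, -1], [0, 0, -8.5, 0, 0, -0.5, -1], [0, 0, -8.5, 0, 0, -0.5, -1], [0, 0, -8.5, 0, 0, -0.5, -1]])

```text
time: 11.85
tool_pos: [612.3, -186.3, 226.4]
tool_rot: [3.022, 0.85, 0.005]
contact_force: [6.0, -0.9, 6.4]
grip_width: 25.0
```

Call:
jog_arm(series=[[0, 0, -8.5, 0, 0, -0.5, -1], [0, 0, -8.5, 0, 0, -0.5, -1], [0, 0, -8.5, 0, 0, -0.5, -1], [0, 0, -8.5, 0, 0, -0.5, -1], [0, 0, -8.5, 0, 0, -0.5, -1]])

```text
time: 12.35
tool_pos: [612.7, -186.2, 224.1]
tool_rot: [3.126, -0.303, 0.007]
contact_force: [11.2, -1.0, 6.4]
grip_width: 25.0
```

Call:
jog_arm(series=[[0, 0, -8.5, 0, 0, -0.5, -1], [0, 0, -8.5, 0, 0, -0.5, -1], [0, 0, -8.5, 0, 0, -0.5, -1], [0, 0, -8.5, 0, 0, -0.5, -1], [0, 0, 0, 0, 0, 0, -1]])

```text
time: 12.85
tool_pos: [613.1, -186.3, 222.1]
tool_rot: [-2.901, 1.204, -0.009]
contact_force: [13.1, -2.0, 4.9]
grip_width: 25.2
```

```bash
python3 st.py; python3 - <<'E'
from h import *
a=cams.capture('wrist');b=cams.capture('side')
cv2.imwrite('pics/w4.png',a);cv2.imwrite('pics/side4.png',b)
l=cv2.resize(b[215:345,265:415],None,fx=2.6,fy=2.6,interpolation=cv2.INTER_CUBIC)
o=np.zeros((338,390+400,3),np.uint8);o[:338,:390]=l;o[:300,390:]=cv2.resize(a,(400,300))
cv2.imwrite('pics/c5.png',o)
E
```

```text
[ 613.1 -186.3  222.1] t 12.85 q6 0.452 ang 314.90937761701974 F [13.1 -2.   4.9] M [-0.13 -1.88 -0.34] w 25.159751315094546
```

View pics/c5.png

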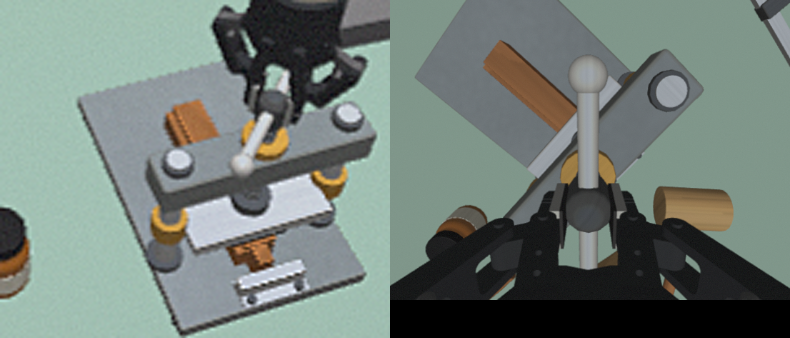

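The bar has followed the jaws and is still aligned with them. By dead reckoning tscrew is about 7.1. I'll continue in small steps and watch the joint-6 torque for the pad touching, expected about 25° further on.

Call:
jog_arm(series=[[0, 0, -6, -0.3, 0, -0.35, -1], [0, 0, -6, -0.3, 0, -0.35, -1]])

```text
time: 13.15
tool_pos: [613.1, -186.4, 221.5]
tool_rot: [-2.76, 1.497, -0.011]
contact_force: [22.2, -2.9, 3.2]
grip_width: 25.3
```

```bash
echo "print('eff6',s['effort'][5])">>st.py; python3 st.py
```

```text
[ 613.1 -186.4  221.5] t 13.15 q6 0.659 ang 303.0320851082877 F [22.2 -2.9  3.2] M [-0.38 -3.36  0.3 ] w 25.266666922335062
eff6 -2.7395904064178467
```

Call:
jog_arm(series=[[0, 0, -6, -0.3, 0, -0.35, -1], [0, 0, -6, -0.3, 0, -0.35, -1]])

```text
time: 13.35
tool_pos: [613.1, -186.5, 220.9]
tool_rot: [-2.587, 1.777, -0.013]
contact_force: [29.5, -4.6, 1.7]
grip_width: 25.3
```

```bash
python3 st.py
```

```text
[ 613.1 -186.5  220.9] t 13.35 q6 0.868 ang 291.02238721214513 F [29.5 -4.6  1.7] M [-0.57 -4.46  0.3 ] w 25.312951880386795
eff6 -2.4975431710481644
```

Call:
jog_arm(series=[[0, 0, -6, -0.3, 0, -0.35, -1], [0, 0, -6, -0.3, 0, -0.35, -1]])

```text
time: 13.55
tool_pos: [613.1, -186.6, 220.3]
tool_rot: [-2.385, 2.036, -0.015]
contact_force: [35.7, -6.4, 0.1]
grip_width: 25.2
```

```bash
python3 st.py
```

```text
[ 613.1 -186.6  220.3] t 13.55 q6 1.077 ang 279.02638834474413 F [35.7 -6.4  0.1] M [-0.86 -5.64  0.32] w 25.202862131520828
eff6 -2.4718324095010757
```

Call:
jog_arm(series=[[0, 0, -6, -0.3, 0, -0.35, -1], [0, 0, -6, -0.3, 0, -0.35, -1]])

```text
time: 13.75
tool_pos: [613.0, -186.8, 219.6]
tool_rot: [-2.158, 2.273, -0.016]
contact_force: [40.9, -9.7, -1.8]
grip_width: 24.8
```

```bash
python3 st.py
```

```text
[ 613.  -186.8  219.6] t 13.75 q6 1.286 ang 267.0304780850772 F [40.9 -9.7 -1.8] M [-1.14 -6.6   0.35] w 24.795310759814175
eff6 -2.4517279118299484
```

Mz was flat at 0.30, then rose to 0.32 and 0.35 just past tscrew 7.54, which is what touching there predicts. The lateral force comes from my x corrections going the wrong way, so I'll undo them and carry on.

Call:
jog_arm(series=[[0, 0, 0, 1.2, 0, 0, -1], [0, 0, 0, 1.2, -0.3, 0, -1], [0, 0, 0, 0.6, -0.3, 0, -1], [0, 0, 0, 0, 0, 0, -1]])

```text
time: 14.15
tool_pos: [613.3, -186.9, 219.5]
tool_rot: [-2.165, 2.273, -0.006]
contact_force: [6.7, -1.1, 8.9]
grip_width: 24.8
```

Call:
jog_arm(series=[[0, 0, -6, 0, 0, -0.35, -1], [0, 0, -6, 0, 0, -0.35, -1]])

```text
time: 14.35
tool_pos: [613.3, -187.0, 218.9]
tool_rot: [-1.911, 2.49, -0.006]
contact_force: [7.8, -1.5, 8.2]
grip_width: 25.2
```

```bash
python3 st.py
```

```text
[ 613.3 -187.   218.9] t 14.35 q6 1.496 ang 255.02893871695858 F [ 7.8 -1.5  8.2] M [-0.24 -1.16  0.34] w 25.152215264858093
eff6 -2.708663195371628
```

Call:
jog_arm(series=[[0, 0, -6, 0, 0, -0.35, -1], [0, 0, -6, 0, 0, -0.35, -1]])

```text
time: 14.55
tool_pos: [613.2, -187.1, 218.2]
tool_rot: [-1.64, 2.676, -0.006]
contact_force: [7.3, -2.8, 9.6]
grip_width: 24.8
```

```bash
python3 st.py
```

```text
[ 613.2 -187.1  218.2] t 14.55 q6 1.706 ang 243.00629473678322 F [ 7.3 -2.8  9.6] M [-0.38 -1.03  0.28] w 24.775326690259163
eff6 -2.451246455311775
```

Call:
jog_arm(series=[[0, 0, -6, 0, 0, -0.35, -1], [0, 0, -6, 0, 0, -0.35, -1]])

```text
time: 14.75
tool_pos: [613.2, -187.2, 217.6]
tool_rot: [-1.351, 2.833, -0.006]
contact_force: [5.6, -3.5, 9.2]
grip_width: 24.9
```

```bash
python3 st.py
```

```text
[ 613.2 -187.2  217.6] t 14.75 q6 1.915 ang 231.0009938540622 F [ 5.6 -3.5  9.2] M [-0.47 -0.96  0.36] w 24.936482793601943
eff6 -2.4301238358020782
```

Call:
jog_arm(series=[[0, 0, 0, 0, 0, 0, 1], [0, 0, 0, 0, 0, 0, 1], [0, 0, 0, 0, 0, 0, 1], [0, 0, 0, 0, 0, 0, 1], [0, 0, 0, 0, 0, 20, 1]])

```text
time: 15.25
tool_pos: [611.2, -186.4, 232.8]
tool_rot: [1.359, -2.829, -0.005]
contact_force: [0.2, -0.4, -0.5]
grip_width: 85.4
```

Call:
jog_arm(series=[[0, 0, 0, 0, 0, 35, 1], [0, 0, 0, 0, 0, 40, 1], [0, 0, 0, 0, 20, 10, 1], [0, 0, 0, 0, 40, 0, 1], [0, 0, 0, 0, 40, 0, 1]])

```text
time: 15.75
tool_pos: [611.8, -85.5, 320.3]
tool_rot: [-1.358, 2.833, 0.0]
contact_force: [0.6, -0.0, -1.3]
grip_width: 85.3
```

Call:
jog_arm(series=[[0, 0, 0, 0, 40, 0, 1], [0, 0, 0, 0, 40, 0, 1], [0, 0, 0, 0, 40, 0, 1], [0, 0, 0, 0, 40, 0, 1], [0, 0, 0, 0, 0, 0, 1]])

```text
time: 16.25
tool_pos: [611.5, 77.7, 319.8]
tool_rot: [1.365, -2.829, -0.002]
contact_force: [-0.3, 0.0, 0.1]
grip_width: 85.1
```

```bash
python3 st.py; python3 - <<'E'
from h import *
b=cams.capture('side');t=cams.capture('top')
cv2.imwrite('pics/side5.png',b);cv2.imwrite('pics/top5.png',t)
l=cv2.resize(b[215:345,265:415],None,fx=2.6,fy=2.6,interpolation=cv2.INTER_CUBIC)
r=cv2.resize(t[135:225,270:380],None,fx=3.6,fy=3.6,interpolation=cv2.INTER_CUBIC)
o=np.zeros((338,390+396,3),np.uint8);o[:338,:390]=l;o[:324,390:]=r
cv2.imwrite('pics/c6.png',o)
E
```

```text
[611.5  77.7 319.8] t 16.25 q6 2.327 ang 231.5216928004948 F [-0.3  0.   0.1] M [ 0.06 -0.07 -0.01] w 85.11147546921765
eff6 1.2886755913496017
```

View pics/c6.png

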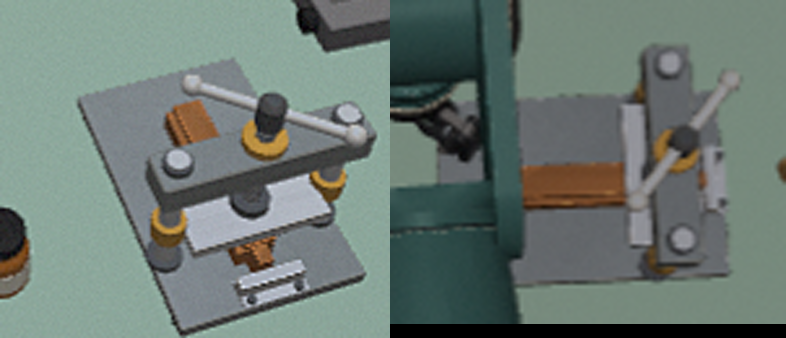

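```bash
python3 - <<'E'
from h import *
c=cams.get_calibration('top');s=cams.get_calibration('side')
def tri(a,b):
    o1,d1=ray(c,*a);o2,d2=ray(s,*b);k=np.linalg.lstsq(np.c_[d1,-d2],o2-o1,rcond=None)[0]
    return (o1+k[0]*d1+o2+k[1]*d2)/2
g=lambda p,f,x0,y0:((p[0]+.5)/f-.5+x0,(p[1]+.5)/f-.5+y0)
def show(n,A,B):
    d=A-B;th=np.degrees(np.arctan2(d[1],d[0]));print(n,A.round(1),B.round(1),'mid',((A+B)/2).round(1),'ang',th)
    for k in range(1,4):print('  theta cand',(np.radians(-87.3-th)+k*np.pi).round(2))
show('start',tri(g((648,56),4,180,140),g((640-220,47),4,285,225)),tri(g((733,210),4,180,140),g((478-220,183),4,285,225)))
show('end',tri(g((732-390,80),3.6,270,135),g((356,134),2.6,265,215)),tri(g((636-390,201),3.6,270,135),g((191,83),2.6,265,215)))
# platen shift in side view: vertical template match
im=[cv2.imread(f'pics/{n}.png',0) for n in('side','side5')]
x0,x1=342,356
T=im[0][300:318,x0:x1];R=cv2.matchTemplate(cv2.resize(im[1][292:330,x0-3:x1+3],None,fx=8,fy=8,interpolation=3),cv2.resize(T,None,fx=8,fy=8,interpolation=3),cv2.TM_CCOEFF_NORMED)
_,v,_,loc=cv2.minMaxLoc(R);print('platen shift px',loc[0]/8-3,loc[1]/8-8,v)
for z0 in(79,):
  for dz in(10,12,13.65,15):
    P=np.array([611-30,-188-31,z0]);print(dz,(pix(s,P-[0,0,dz])-pix(s,P)).round(2))
E
```

```text
start [ 677.7 -153.5  247.5] [ 544.9 -222.5  246. ] mid [ 611.3 -188.   246.8] ang 27.43932470200774
  theta cand 1.14
  theta cand 4.28
  theta cand 7.42
end [ 670.2 -234.8  234.9] [ 552.4 -140.3  232.4] mid [ 611.3 -187.6  233.6] ang -38.72579944923498
  theta cand 2.29
  theta cand 5.44
  theta cand 8.58
platen shift px -2.0 3.0 0.9222776293754578
10 [-0.5   2.12]
12 [-0.6   2.54]
13.65 [-0.68  2.89]
15 [-0.75  3.17]
```

```bash
python3 - <<'E'
from h import *
c=cams.get_calibration('top');s=cams.get_calibration('side')
def tri(a,b):
    o1,d1=ray(c,*a);o2,d2=ray(s,*b);k=np.linalg.lstsq(np.c_[d1,-d2],o2-o1,rcond=None)[0]
    return ((o1+k[0]*d1+o2+k[1]*d2)/2).round(1)
g=lambda p,f,x0,y0:((p[0]+.5)/f-.5+x0,(p[1]+.5)/f-.5+y0)
t=lambda *p:g(p,4,180,140); q=lambda x,y:g((x-220,y),4,285,225)
print('nuts(190)',tri(t(672,50),q(676,136)),tri(t(685,246),q(414,210)))
print('bed(22)',tri(t(410,94),q(500,50)),tri(t(421,300),q(262,110)),tri(t(737,286),q(418,470)),tri(t(722,84),q(702,382)))
# upscaled nuts/balls crops for a closer look, both views
a=cv2.imread('pics/top5.png')[148:210,325:380];b=cv2.imread('pics/side5.png')[238:312,320:412]
o=np.zeros((592,496+184+0,3),np.uint8)
a=cv2.resize(a,None,fx=6,fy=6,interpolation=2);b=cv2.resize(b,None,fx=5,fy=5,interpolation=2)
o=np.zeros((372,330+460,3),np.uint8);o[:372,:330]=a;o[:370,330:]=b;cv2.imwrite('pics/c7.png',o)
E
```

```text
nuts(190) [ 699.  -183.8  191.9] [ 524.1 -191.6  187. ]
bed(22) [701.9  45.7  22.9] [499.4  35.1  23.2] [ 513.1 -271.1   20.7] [ 714.3 -262.1   23.9]
```

View pics/c7.png

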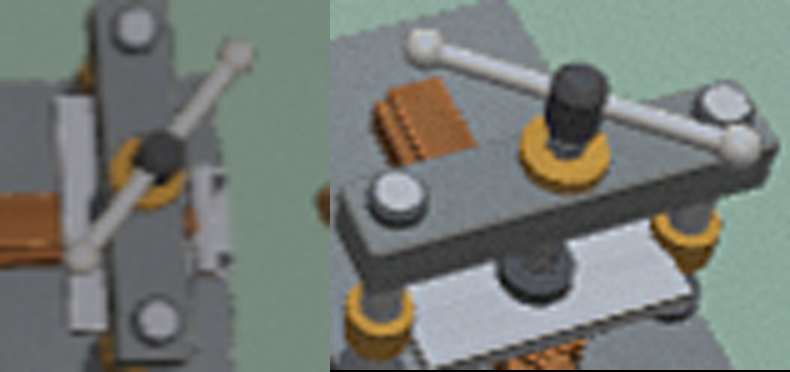

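The crop shows the end state: the bar runs from (82,256) to (237,52) in the top view, and the platen sits low on the rail. Bar angle puts tscrew at about 8.58, and the 13 mm drop matches. Absolute ball height is too noisy (±3 mm) to confirm the squeeze, so I'll tug the rail's plain end lightly to check it's clamped.

Call:
jog_arm(series=[[0, 0, 8.2, 0, -10, 0, 1], [0, 0, 8.2, 0, -10, 0, 1], [0, 0, 8.2, 0, -10, 0, 1], [0, 0, 8.2, 0, -10, 0, 1], [0, 0, 8.2, 0, -10, 0, 1]])

```text
time: 16.85
tool_pos: [611.9, 21.8, 320.1]
tool_rot: [2.27, -2.171, -0.0]
contact_force: [-0.9, 0.2, 0.0]
grip_width: 85.5
```

Call:
jog_arm(series=[[0, 0, 8.2, 0, -10, 0, 1], [0, 0, 8.2, 0, -10, 0, 1], [0, 0, 8.2, -1, -10, 0, 1], [0, 0, 8.2, -1, -10, 0, 1], [0, 0, 8.2, -1, -10, 0, 1]])

```text
time: 17.35
tool_pos: [608.8, -28.2, 320.1]
tool_rot: [2.887, -1.239, -0.0]
contact_force: [0.1, -0.3, 0.3]
grip_width: 85.5
```

Call:
jog_arm(series=[[0, 0, 8.2, -1, -5, 0, 1], [0, 0, 8.2, -1, -5, 0, 1], [0, 0, 8.2, -1, -5, 0, 1], [0, 0, 8.2, -1, -5, 0, 1], [0, 0, 8.2, 0, 0, 0, 1]])

```text
time: 17.85
tool_pos: [604.7, -48.3, 320.2]
tool_rot: [3.138, -0.15, -0.0]
contact_force: [0.3, 0.3, -0.3]
grip_width: 85.7
```

Call:
jog_arm(series=[[0, 0, 8.2, 0, 0, 0, 1], [0, 0, 0, 0, 0, 0, 1]])

```text
time: 18.05
tool_pos: [604.8, -47.7, 320.2]
tool_rot: [3.141, 0.07, -0.0]
contact_force: [-0.3, -0.6, -0.8]
grip_width: 85.2
```

```bash
python3 st.py
```

```text
[604.8 -47.7 320.2] t 18.05 q6 -0.165 ang 2.5446655739046613 F [-0.3 -0.6 -0.8] M [-0.05  0.02 -0.01] w 85.18729722816109
eff6 -3.6229442059993744
```

Call:
jog_arm(series=[[0, 0, 0, -0.5, 2, -45, 1], [0, 0, 0, 0, 0, -45, 1], [0, 0, 0, 0, 0, -45, 1], [0, 0, 0, 0, 0, -45, 1], [0, 0, 0, 0, 0, -40, 1]])

```text
time: 18.55
tool_pos: [603.7, -45.2, 98.1]
tool_rot: [-3.141, -0.058, 0.001]
contact_force: [-0.3, 0.1, 0.8]
grip_width: 85.2
```

Call:
jog_arm(series=[[0, 0, 0, 0, 0, -35, 1], [0, 0, 0, 0, 0, -25, 1], [0, 0, 0, 0, 0, 0, 1], [0, 0, 0, 0, 0, 0, 1]])

```text
time: 18.95
tool_pos: [604.6, -45.1, 41.1]
tool_rot: [3.141, 0.063, -0.0]
contact_force: [1.3, 0.7, 0.1]
grip_width: 85.2
```

Call:
jog_arm(series=[[0, 0, 0.4, 0, 0, -13, 1], [0, 0, 0, 0, 0, 0, 1]])

```text
time: 19.15
tool_pos: [604.4, -44.8, 27.0]
tool_rot: [3.141, 0.078, -0.0]
contact_force: [0.1, -1.0, -0.9]
grip_width: 85.4
```

Call:
jog_arm(series=[[0, 0, 0, 0, 0, 0, -1], [0, 0, 0, 0, 0, 0, -1], [0, 0, 0, 0, 0, 0, -1], [0, 0, 0, 0, 0, 0, -1], [0, 0, 0, 0, 0, 0, -1]], force=30)

```text
time: 19.65
tool_pos: [604.7, -44.6, 28.0]
tool_rot: [3.141, 0.078, 0.001]
contact_force: [-1.6, -0.1, 6.4]
grip_width: 41.7
```

Call:
jog_arm(series=[[0, 0, 0, 0, 0.6, 0, -1], [0, 0, 0, 0, 0, 0, -1]])

```text
time: 19.85
tool_pos: [604.7, -44.6, 28.0]
tool_rot: [3.14, 0.078, 0.001]
contact_force: [-2.1, -4.5, 4.7]
grip_width: 41.6
```

Call:
jog_arm(series=[[0, 0, 0, 0, 0.6, 0, -1], [0, 0, 0, 0, 0, 0, -1]])

```text
time: 20.05
tool_pos: [604.7, -44.6, 28.0]
tool_rot: [3.139, 0.077, 0.001]
contact_force: [-2.4, -9.7, 4.4]
grip_width: 41.2
```

Call:
jog_arm(series=[[0, 0, 0, 0, 1, 0, -1], [0, 0, 0, 0, 0, 0, -1]])

```text
time: 20.25
tool_pos: [604.7, -44.6, 28.0]
tool_rot: [3.137, 0.077, 0.001]
contact_force: [-1.6, -18.1, 4.0]
grip_width: 41.5
```

It held 18 N with no motion, so the rail is firmly clamped. Now relax, open and retreat.

Call:
jog_arm(series=[[0, 0, 0, 0, -2.2, 0, -1], [0, 0, 0, 0, 0, 0, 1], [0, 0, 0, 0, 0, 0, 1], [0, 0, 0, 0, 0, 0, 1], [0, 0, 0, 0, 0, 0, 1]])

```text
time: 20.75
tool_pos: [604.5, -44.6, 27.4]
tool_rot: [3.141, 0.078, -0.0]
contact_force: [0.0, -0.4, 0.2]
grip_width: 85.4
```

Call:
jog_arm(series=[[0, 0, 0, 0, 0, 25, 1], [0, 0, 0, 0, 5, 35, 1], [0, 0, 0, 0, 20, 40, 1], [0, 0, 0, 0, 40, 40, 1], [0, 0, 0, 0, 40, 40, 1]])

```text
time: 21.25
tool_pos: [604.3, 51.8, 199.8]
tool_rot: [3.141, 0.077, 0.001]
contact_force: [0.6, 0.7, 0.1]
grip_width: 85.5
```

Call:
jog_arm(series=[[0, 0, 0, 0, 40, 10, 1], [0, 0, 0, 0, 40, 0, 1], [0, 0, 0, 0, 0, 0, 1], [0, 0, 0, 0, 0, 0, 1]])

```text
time: 21.65
tool_pos: [604.4, 131.7, 207.9]
tool_rot: [3.14, 0.081, -0.001]
contact_force: [0.4, -1.0, -0.4]
grip_width: 85.4
```

```bash
python3 st.py; python3 - <<'E'
from h import *
b=cams.capture('side');cv2.imwrite('pics/side6.png',b)
a=cv2.imread('pics/side5.png')
d=cv2.absdiff(a,b).max(2)[225:345,285:415];print('changed px in press area',(d>40).sum())
e=cv2.imread('pics/side.png');d=cv2.absdiff(e,b).max(2)>40
for n,(x,y) in dict(jar=(264,312),driver=(262,363),block=(315,402),mallet=(402,372),brush=(237,224),cup=(308,172),pail=(348,188)).items(): print(n,d[y-18:y+18,x-18:x+18].sum())
job_done()
E
```

```text
[604.4 131.7 207.9] t 21.65 q6 0.122 ang 2.9504969794256293 F [ 0.4 -1.  -0.4] M [ 0.02  0.04 -0.02] w 85.44937850983688
eff6 0.22694602143019438
changed px in press area 6
jar 0
driver 0
block 0
mallet 0
brush 0
cup 403
pail 26
the job is handed in; nothing more can be done
```

The job is handed in at about 22 s on the clock. The rail is clamped in the press with its tenon against the back stop, and the arm has let go and is clear of everything.

**What I did:** I gripped the brown rail by its rear half, laid it on the bed and slid it in until the stop pushed back with 32 N. Then I gripped the T-handle's hub and turned it about 246° clockwise.

**Checks that agreed:**
- **Rail position:** before I screwed down, its plain end was at press x ≈ -157 mm (as it should be) and it was centred to about 2 mm. It showed no movement when I tugged it afterwards.
- **Screw angle:** the bar's final angle puts tscrew at about 8.58, which means roughly 3.3 mm of squeeze, about 33 N, and not bottomed. The handle sank 13 mm, matching the turn.
- **Clamping:** an 18 N pull on the rail's plain end did not move it.

**Checks that disagreed or were inconclusive:**
- **Handle height:** it measured about 5 mm higher than the screw angle implies. The nuts, whose height is given, came out up to 3 mm off, so I relied on the bar angle and the pull test.
- **Torque while squeezing:** side forces on the hub made it too noisy to confirm the load.
- **Bystanders:** the side picture showed no change at the jar, driver, block, mallet and brush. It did change around the mug, and slightly around the pail. I think that was the arm in front of them, since it never touched either, but I did not take a clear view to confirm.

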